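Empty, reload and restart the bench barrel polisher

ROBOT

A 6-joint arm with a two-finger parallel gripper is mounted at the origin on the work surface. World frame = base frame: x ahead of the robot, y to its left, z up, the work surface at z = 0. Lengths are in mm, angles in rad, forces in N, time in s.
With the tool pointing down it reaches from about 375 to 900 mm from the base axis. Payload 3.1 kg.
Tool frame: the origin (TCP) lies on the centre line of the jaws, within the pads' length; the fingertips stand 25 mm ahead of it and the grasp point (between the pads) lies 6 mm ahead of it; z points along the fingers, y is the line along which they close (so a half turn about z gives the same grasp; the last joint's range is limited). The gripper opens to 85 mm and grips with 20 to 120 N. Pads are 22 mm wide; open, the fingers measure 114 mm over their backs; the gripper's body (76 mm by 85 mm) begins 54 mm behind the grasp point. The pads swing forward as they close: fully open they stand 13 mm farther back than shut.
Start: joints at [-1.494, 0.527, 1.433, -0, 1.181, -0.178], TCP at [157.557, -604.791, 256.31] pointing down, gripper open.
Joint ranges: [-3.08, 3.08], [-0.75, 2.2], [0.22, 2.44], [-1.43, 4.57], [0, 2.65], [-2.85, 2.85]. Speed limits (rad/s): [2.79, 2.79, 3.14, 3.14, 3.14, 3.14].

INTERFACE

Orientations are given as a 3x3 rotation matrix whose columns are the frame's x, y, z axes.
In Python, from station import get_state, grab_frame, job_done gives the robot as it stands.
- The arm moves only by the shell command python3 -m handwheel 'ROWS' [FORCE]. ROWS is text: rows parted by semicolons, each of 7 numbers parted by spaces: the shift along the tool's x, y, z scaled (see below), then the turn, a rotation vector about the tool's x, y, z scaled (see below), then the closure, from -1 (fully open) to 1 (shut). In form: x y z rx ry rz jaw; .... A call has 1 to 20 rows; each row is the pose to reach, as a shift and turn from the pose commanded when the call began, along the tool's axes at that moment; what a row does not reach only later rows make up. The controller multiplies each number of a shift by 0.12 m and each number of a turn by 90 degrees. A row lasts 1/12 s, in which the tool goes at most 41.7 mm and 7.16 degrees, less where a joint would pass 70% of its speed; a pose out of reach is approached as far as the arm can. A call with a number of a shift or a turn outside -1 to 1 is refused whole. A call with a gripper value outside its range is refused whole. The fingers move at their own pace and stop on an object; FORCE is the grip in N (left out, the last holds). Time passes only in rows, so rows that repeat a pose let the fingers close. It gives the time, the measured TCP pose, the force, the opening and the grip force at its end, in the units of the state.
- get_state(): the state, without advancing time (a new reading comes with each control period).
- grab_frame(name): name is "scene" or "top" or "wrist"; returns a dict with "frame" (400x640x3 uint8, blue, green, red), "range_z" (400x640 float32, mm along the optical axis (not along the pixel's ray), 0 where there is no reading), "camera_matrix" (3x3 intrinsics, pixels), "pose" (4x4, takes a point from camera to world coordinates). Camera axes: x right, y down, z forward; pixel columns grow to the right and rows downward; lengths in mm; the calibration is good to about 2 mm. A picture is of the moment at which its call begins.
- job_done(): hands the job in; it is judged then, once.
The state is a dict: "time_s": time; "joint_pos": joint angles; "joint_velocities": joint speeds; "effort": joint torques, N m; "tcp_pos": TCP position; "ee_rot": TCP orientation; "contact_force": force on the tool from outside, world axes, zero at the start; "torque": the same for the moment, N m; "finger_gap": finger opening in mm; "grasp_force": force on a finger pad.
Only numpy, scipy, OpenCV 4.12 (cv2) and the standard library are available. Lean on these libraries where they do the work, as an engineer would, in place of code of your own. Each camera call takes 0.05 s, during which the arm holds its last target. There are 200 camera calls.

TASK

Change over the barrel polisher: turn its isolator off, tip the drum right over by its crank so that all the finished round knobs drop into the catch tray, and stand the drum fully upright again. Then load every rough lug casting lying on the bench into the drum, set the lid from its stand flat on the drum's mouth, and only then turn the isolator fully on again. Leave the other things on the bench alone.

Things in the scene. Friction and masses are not known exactly. Their poses are not given: they have to be found in the camera images.
- polisher: fixed barrel polisher: grey base, two upright brackets (145 mm high) carrying the drum, a dark motor block (112 mm high) at its +y side, an open steel catch tray at its +x side. Origin at table height below the drum's centre; z up; the drum tips towards +x (roughly away from the robot), hinge along y. Place and yaw vary
- drum (a joint): tilt of the drum about its hinge: 0 upright (mouth up, on its stop), grows as the mouth tips to the polisher's +x; stop at 2.3 rad, where it points steeply down into the tray and pieces slide out. Stiff hinge (friction 0.3 N m): the drum stays where it is left
- drum_axis (a point): fixed point on the hinge axis at the centre of the drum, 130 mm above the table; axes as the polisher
- drum_mouth (a point): centre of the drum's open mouth at rim height, moves with the drum; z out of the mouth. Drum: aluminium tub, outer radius 52 at the rim, 43 at the foot, wall 5, inner floor 80 mm below the rim. Upright, the rim is 172 mm above the table
- crank_grip (a point): middle of the drum's black crank bar: round, 14 mm thick, along the polisher's y, 85 mm from the hinge axis, 113 mm to the -y side of the drum's centre; free 22 mm outward (-y) and 33 mm inward, to its thin arm. Upright it is 49 mm behind (-x) and 70 above the axis; tipping swings it over the top to 84 in front, 10 below. Pinch it from above, fingers either side in x: it turns between them
- tray_floor (a point): centre of the catch tray's inner floor, 17.5 mm above the table; inside 190 (x) by 180 (y) mm, walls rise 40 mm above the floor; axes as the polisher
- isolator: fixed power isolator: grey box 100 x 100 x 60 mm with a red rotary handle on its top; origin under its centre. It and the lid stand trade sides from start to start
- isolator_handle (a joint): angle of the isolator's red handle about the vertical: 0 is OFF (grip bar along the isolator's x), turning clockwise seen from above to 1.05 rad, ON; a stop at either end, friction 0.1 N m, it stays where it is left. Starts at or near ON
- handle_grip (a point): on the handle's axis, 92 mm above the table, 10 mm below the top of its grip bar (60 long, 14 wide, 30 mm high above an 8 mm round hub); the bar lies along this point's x, which turns with it
- lid: loose drum lid, 160 g: aluminium disc of radius 58, 6 mm thick, on a plug of radius 36, 6 mm deep (goes inside the mouth; the disc lies on the rim), with a black round knob of radius 12, 32 mm high, on top. Height 44; origin under the plug's centre, z up. Starts on the lid stand: a fixed wood post of radius 22, top 45 mm above the table, on a 90 mm square foot
- lug0: rough brass lug casting, may be absent: block 40 (x) x 24 (y) x 12 mm with a round dome of radius 10 on top, 21 mm high in all, 120 g; origin under its centre, starts lying on the bench
- lug1: rough brass lug casting, may be absent: block 40 (x) x 24 (y) x 12 mm with a round dome of radius 10 on top, 21 mm high in all, 120 g; origin under its centre, starts lying on the bench
- lug2: rough brass lug casting, may be absent: block 40 (x) x 24 (y) x 12 mm with a round dome of radius 10 on top, 21 mm high in all, 120 g; origin under its centre, starts lying on the bench
- lug3: rough brass lug casting, may be absent: block 40 (x) x 24 (y) x 12 mm with a round dome of radius 10 on top, 21 mm high in all, 120 g; origin under its centre, starts lying on the bench
- knob0: finished brass knob, may be absent: plain round piece of radius 11, 18 mm high, 55 g; origin at the centre of its underside; starts inside the drum
- knob1: finished brass knob, may be absent: plain round piece of radius 11, 18 mm high, 55 g; origin at the centre of its underside; starts inside the drum
- knob2: finished brass knob, may be absent: plain round piece of radius 11, 18 mm high, 55 g; origin at the centre of its underside; starts inside the drum
- knob3: finished brass knob, may be absent: plain round piece of radius 11, 18 mm high, 55 g; origin at the centre of its underside; starts inside the drum
- cork_block: bystander: loose cork sanding block, 60 x 36 x 26 mm, between the castings; origin under its centre
- polish_jar: bystander: closed jar, radius 28, 75 mm tall, origin under its centre
- mug: bystander: white mug, radius 38, 90 mm tall
- screwdriver: bystander: screwdriver lying on the bench, at the left
- hammer: bystander: small hammer lying on the bench, at the right

How it is judged (in metres and radians):
On the way, in this order (a step that is already met when the one before it is completed fails the run):
1. the isolator is turned off (value of joint isolator_handle below 0.1 rad), for 0.2 s.
2. with the isolator off the drum is tipped over and all finished knobs lie in the catch tray (value of joint isolator_handle below 0.1 rad and value of joint drum above 1.5 rad and x of knob0 in the frame of tray_floor between -0.1 and 0.1 m and y of knob0 in the frame of tray_floor between -0.095 and 0.095 m and z of knob0 in the frame of tray_floor between -0.006 and 0.05 m and x of knob1 in the frame of tray_floor between -0.1 and 0.1 m and y of knob1 in the frame of tray_floor between -0.095 and 0.095 m and z of knob1 in the frame of tray_floor between -0.006 and 0.05 m and x of knob2 in the frame of tray_floor between -0.1 and 0.1 m and y of knob2 in the frame of tray_floor between -0.095 and 0.095 m and z of knob2 in the frame of tray_floor between -0.006 and 0.05 m and x of knob3 in the frame of tray_floor between -0.1 and 0.1 m and y of knob3 in the frame of tray_floor between -0.095 and 0.095 m and z of knob3 in the frame of tray_floor between -0.006 and 0.05 m), for 0.2 s.
3. the drum stands upright again (value of joint isolator_handle below 0.1 rad and value of joint drum below 0.08 rad), for 0.2 s.
4. all rough lugs are in the upright drum (all of step 3 and x of lug0 in the frame of drum_mouth between -0.052 and 0.052 m and y of lug0 in the frame of drum_mouth between -0.052 and 0.052 m and z of lug0 in the frame of drum_mouth between -0.085 and 0 m and x of lug1 in the frame of drum_mouth between -0.052 and 0.052 m and y of lug1 in the frame of drum_mouth between -0.052 and 0.052 m and z of lug1 in the frame of drum_mouth between -0.085 and 0 m and x of lug2 in the frame of drum_mouth between -0.052 and 0.052 m and y of lug2 in the frame of drum_mouth between -0.052 and 0.052 m and z of lug2 in the frame of drum_mouth between -0.085 and 0 m and x of lug3 in the frame of drum_mouth between -0.052 and 0.052 m and y of lug3 in the frame of drum_mouth between -0.052 and 0.052 m and z of lug3 in the frame of drum_mouth between -0.085 and 0 m), for 0.2 s.
5. the lid lies flat on the drum's mouth, let go (all of step 4 and horizontal distance between lid and drum_mouth below 0.014 m and z of lid in the frame of drum_mouth between -0.011 and -0.001 m and angle between lid's own z axis and vertical below 0.08 rad and contact force between the fingers and lid below 0.1 N), for 0.3 s.
6. the isolator is turned on (value of joint isolator_handle above 0.95 rad and horizontal distance between lid and drum_mouth below 0.014 m and z of lid in the frame of drum_mouth between -0.011 and -0.001 m and angle between lid's own z axis and vertical below 0.08 rad), for 0.2 s.
At the end, for the whole second after the job is handed in: isolator handle past 0.95 rad (on); drum within 0.08 rad of upright; lid flat on the rim (centre within 14 mm of the mouth's, tilt under 0.08 rad, disc within 5 mm of the rim); every knob present inside the catch tray; every lug present inside the drum below the rim; all at rest (all of step 6 and value of joint drum below 0.08 rad and x of knob0 in the frame of tray_floor between -0.1 and 0.1 m and y of knob0 in the frame of tray_floor between -0.095 and 0.095 m and z of knob0 in the frame of tray_floor between -0.006 and 0.05 m and x of knob1 in the frame of tray_floor between -0.1 and 0.1 m and y of knob1 in the frame of tray_floor between -0.095 and 0.095 m and z of knob1 in the frame of tray_floor between -0.006 and 0.05 m and x of knob2 in the frame of tray_floor between -0.1 and 0.1 m and y of knob2 in the frame of tray_floor between -0.095 and 0.095 m and z of knob2 in the frame of tray_floor between -0.006 and 0.05 m and x of knob3 in the frame of tray_floor between -0.1 and 0.1 m and y of knob3 in the frame of tray_floor between -0.095 and 0.095 m and z of knob3 in the frame of tray_floor between -0.006 and 0.05 m and x of lug0 in the frame of drum_mouth between -0.052 and 0.052 m and y of lug0 in the frame of drum_mouth between -0.052 and 0.052 m and z of lug0 in the frame of drum_mouth between -0.085 and 0 m and x of lug1 in the frame of drum_mouth between -0.052 and 0.052 m and y of lug1 in the frame of drum_mouth between -0.052 and 0.052 m and z of lug1 in the frame of drum_mouth between -0.085 and 0 m and x of lug2 in the frame of drum_mouth between -0.052 and 0.052 m and y of lug2 in the frame of drum_mouth between -0.052 and 0.052 m and z of lug2 in the frame of drum_mouth between -0.085 and 0 m and x of lug3 in the frame of drum_mouth between -0.052 and 0.052 m and y of lug3 in the frame of drum_mouth between -0.052 and 0.052 m and z of lug3 in the frame of drum_mouth between -0.085 and 0 m and linear speed of each of lug0, lug1, lug2, lug3, knob0, knob1, knob2, knob3, lid below 0.03 m/s); the robot touches nothing.
It fails at once if the drum is tipped while the isolator is not off (value of joint each of isolator_handle, drum above 0.3 rad).
It fails at once if the isolator is turned on after the changeover has begun (knobs emptied, lugs or lid moved) while the lid is not on the drum (value of joint isolator_handle above 0.95 rad and distance of any of knob0, knob1, knob2, knob3, lug0, lug1, lug2, lug3, lid from where it was at the start of the episode above 0.08 m and horizontal distance between lid and drum_mouth above 0.03 m).
It fails at once if a bystander is disturbed (moved more than 30 mm) (distance of any of cork_block, polish_jar, mug, screwdriver, hammer from where it was at the start of the episode above 0.03 m).
Of lug0, lug1, lug2, lug3 only 2 to 4 are there at a start; the rules pass over those that are not, and their reading is None.
Of knob0, knob1, knob2, knob3 only 2 to 4 are there at a start; the rules pass over those that are not, and their reading is None.
At some moment in a run one of lug0, lug1, lug2, lug3 may be knocked a few centimetres aside while the robot is not near it.
Once in a run the grip may slacken for a moment while it holds something.
It also fails if it takes over 210 s, if anything falls off the work surface, if the arm or the gripper's body presses on something with over 40 N, if the wrist force passes 120 N, or if a joint passes its speed limit or range.

## Working session

There is one attempt and no reset: what is moved stays moved. The work goes in short steps, Python scripts to look and compute and a shell command to move; the robot and the scene stay as the last step left them, time stands still between calls to the robot, and variables do not carry over. Pictures are saved under pics/ and viewed, at most 19 in all, crops included, and the job is handed in when it is done.

```bash
mkdir -p pics; ls; python3 - <<'E'
from station import *
import cv2,numpy as np
s=get_state();print(s['time_s'],s['tcp_pos'],s['ee_rot'],s['finger_gap'])
for n in ('top','scene'):
    f=grab_frame(n);cv2.imwrite(f'pics/{n}0.png',f['frame']);np.savez(f'{n}0.npz',**f);print(f['camera_matrix'],f['pose'])
E
```

```text
pics
0.0 [ 157.48722937 -604.14718129  255.33075821] [[ 9.67728242e-01  2.51996073e-01 -1.69201062e-04]
 [ 2.51995839e-01 -9.67725890e-01  2.16779159e-03]
 [ 3.82534719e-04 -2.14047111e-03 -9.99997636e-01]] 85.35506965012823
[[416.05658995   0.         318.62205211]
 [  0.         416.05658995 197.35341025]
 [  0.           0.           1.        ]] [[ 2.84582667e-02 -9.90195336e-01  1.36760093e-01  4.06914225e+02]
 [-9.99427972e-01 -3.06868195e-02 -1.42143647e-02 -2.82985450e+00]
 [ 1.82717300e-02 -1.36277346e-01 -9.90502210e-01  1.34821706e+03]
 [ 0.00000000e+00  0.00000000e+00  0.00000000e+00  1.00000000e+00]]
[[409.97393422   0.         324.22596965]
 [  0.         409.97393422 198.94591205]
 [  0.           0.           1.        ]] [[ 6.08253645e-01  5.43051312e-01 -5.78897898e-01  1.28644728e+03]
 [ 7.93506676e-01 -4.33807607e-01  4.26799854e-01 -5.47939413e+02]
 [-1.93560910e-02 -7.18961913e-01 -6.94779900e-01  9.94204474e+02]
 [ 0.00000000e+00  0.00000000e+00  0.00000000e+00  1.00000000e+00]]
```

View pics/top0.png

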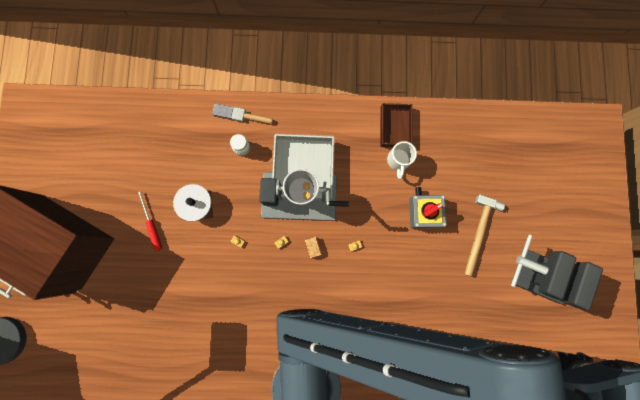

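View pics/scene0.png

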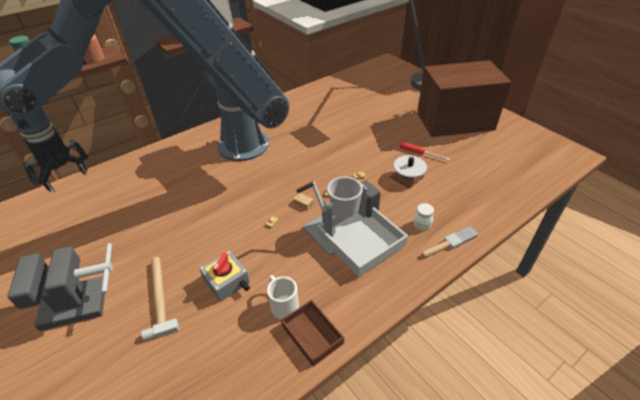

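Top view: isolator at about (430,211), drum at (300,187), lid at (192,203), and lugs at (237,241), (282,242) and (356,245). The cork block is at (314,247). I'll enlarge the work area.

```bash
cat > h.py <<'E'
import numpy as np,cv2
from station import *
from scipy.spatial.transform import Rotation as R
def px(f,u,v,z=None):
    "pixel to world, by depth or on plane z"
    K=f['camera_matrix'];P=f['pose'];r=np.linalg.solve(K,[u,v,1.])
    if z is None: d=np.median([x for x in f['range_z'][int(v)-1:int(v)+2,int(u)-1:int(u)+2].ravel() if x>0]); return (P@[*(r*d),1])[:3]
    w=P[:3,:3]@r;return P[:3,3]+w*(z-P[2,3])/w[2]
def cloud(f):
    v,u=np.mgrid[:400,:640];K=f['camera_matrix'];d=f['range_z']
    p=np.stack([(u-K[0,2])/K[0,0]*d,(v-K[1,2])/K[1,1]*d,d],-1)
    w=p@f['pose'][:3,:3].T+f['pose'][:3,3];w[d<=0]=np.nan;return w
def proj(f,p):
    P=np.linalg.inv(f['pose']);c=f['camera_matrix']@(P[:3,:3]@np.array(p)+P[:3,3]);return c[:2]/c[2]
def move(target,yaw,tilt=None):
    """scaled row from the current pose to target TCP; pointing down, tool x axis at yaw (rad)"""
    s=get_state();R0=np.array(s['ee_rot']);p=np.array(s['tcp_pos'])
    c,n=np.cos(yaw),np.sin(yaw);T=np.array([[c,n,0],[n,-c,0],[0,0,-1.]]) if tilt is None else tilt
    sh=R0.T@(np.array(target)-p)/120;rv=R.from_matrix(R0.T@T).as_rotvec()/(np.pi/2)
    return np.round(sh,3),np.round(rv,3)
def toolyaw():
    r=np.array(get_state()['ee_rot']);return np.arctan2(r[1,0],r[0,0])
E
python3 - <<'E'
from h import *
f=dict(np.load('top0.npz'))
cv2.imwrite('pics/c1.png',cv2.resize(f['frame'][130:260,215:345],None,fx=4.6,fy=4.6,interpolation=cv2.INTER_CUBIC))
a=cv2.resize(f['frame'][180:250,395:465],None,fx=5.6,fy=5.6,interpolation=cv2.INTER_CUBIC)
b=cv2.resize(f['frame'][220:270,335:385],None,fx=7.84,fy=7.84,interpolation=cv2.INTER_CUBIC)
cv2.imwrite('pics/c2.png',np.hstack([a,b]))
w=cloud(f)
def st(m,n): 
    q=w[m];q=q[~np.isnan(q[:,0])];r=cv2.minAreaRect(q[:,:2].astype(np.float32));print(n,len(q),q.mean(0).round(1),'mid',((q.max(0)+q.min(0))/2).round(1),r)
v,u=np.mgrid[:400,:640]
reg=lambda x,y,r:(abs(u-x)<r)&(abs(v-y)<r)
Z=w[...,2]
for n,x,y in (('lug',237,241),('lug',282,242),('cork',314,247),('lug',356,245)): st(reg(x,y,13)&(Z>6),n)
st(reg(192,203,26)&(Z>60)&(Z<90),'lid');st(reg(192,203,26)&(Z>93),'lidknob')
st(reg(430,211,24)&(Z>52)&(Z<66),'isobox');st(reg(430,211,24)&(Z>92),'isobar')
st(reg(300,187,30)&(Z>165)&(Z<180),'rim')
st(reg(330,190,14)&(Z>185),'crank')
# tray: walls
st(reg(304,160,45)&(Z>45)&(Z<65)&(v<182),'tray')
E
```

```text
lug 102 [442.  232.9  13. ] mid [443.8 234.8  15. ] ((443.3571472167969, 234.82955932617188), (77.84358215332031, 50.792396545410156), 3.3189151287078857)
lug 98 [444.5  93.6  12.7] mid [447.1  84.5  14.1] ((452.7594909667969, 91.95730590820312), (37.81574249267578, 68.12606811523438), 32.21955108642578)
cork 219 [430.6  -7.4  25.1] mid [430.9 -13.9  19.6] ((431.78662109375, -10.737350463867188), (60.753665924072266, 69.49519348144531), 13.489324569702148)
lug 96 [ 440.3 -141.7   13.4] mid [ 446.2 -139.6   15.6] ((442.9755859375, -136.54940795898438), (79.60208129882812, 43.281314849853516), 62.61777877807617)
lid 125 [559.3 374.   70.4] mid [554.4 372.5  74.9] ((557.8828125, 374.0963134765625), (96.79815673828125, 101.67386627197266), 51.641273498535156)
lidknob 3 [557.7 373.5  94.2] mid [558.4 371.7  94. ] ((558.438720703125, 371.11004638671875), (15.509265899658203, 6.636398792266846), 80.3402099609375)
isobox 772 [ 552.9 -365.9   60.4] mid [ 554.5 -367.9   59. ] ((554.598876953125, -367.8969421386719), (98.70329284667969, 100.57335662841797), 1.8424882888793945)
isobar 94 [ 553.7 -367.9  100.8] mid [ 554.5 -369.4  100.1] ((553.8883666992188, -367.98712158203125), (14.199938774108887, 60.16027069091797), 31.643566131591797)
rim 220 [601.6  29.7 171.6] mid [599.5  17.1 172. ] ((591.4235229492188, 26.358123779296875), (125.32479858398438, 102.5082778930664), 39.879249572753906)
crank 65 [554.7 -60.6 201.9] mid [558.1 -63.7 197.3] ((558.0281982421875, -63.744754791259766), (47.065093994140625, 16.254045486450195), 89.65520477294922)
tray 311 [744.4  34.2  55.7] mid [712.5  32.7  53.8] ((712.5528564453125, 32.647178649902344), (190.33468627929688, 146.60877990722656), 89.44577026367188)
```

View pics/c1.png

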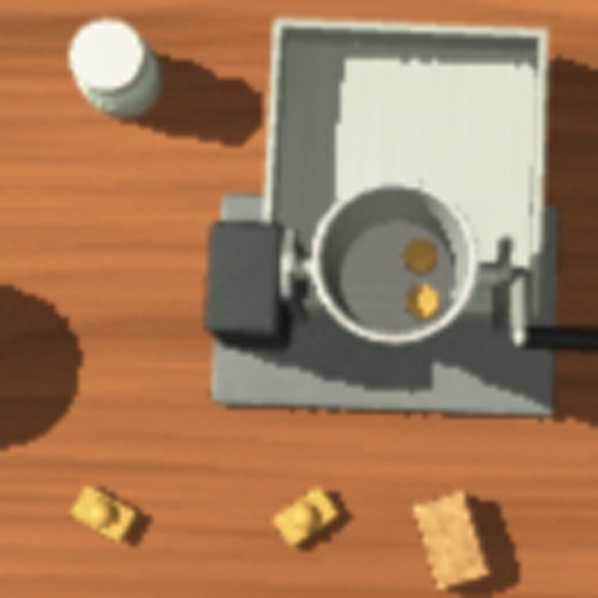

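View pics/c2.png

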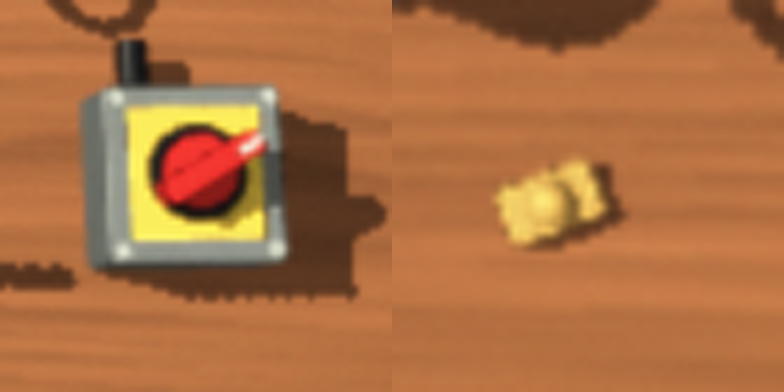

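The drum holds two knobs, three lugs are on the bench, and the handle is at ON (bar at -58°, box yaw about 1.7°). I'll move above the isolator and refine the drum geometry.

```bash
m="python3 -m handwheel"; 
$m '0 0 0 0 0 0.162 -1;0 0 0 0 0 0.162 -1;0 0 0 0 0 0.162 -1' | tail -3
$m '0.3 -0.18 0 0 0 0 -1;0.6 -0.36 0 0 0 0 -1;0.83 -0.49 0 0 0 0 -1;0.83 -0.49 0 0 0 0 -1' >/dev/null
$m '0.3 -0.18 0 0 0 0 -1;0.6 -0.36 0 0 0 0 -1;0.83 -0.49 0 0 0 0 -1;0.83 -0.49 0 0 0 0 -1' >/dev/null
$m '0.3 -0.18 0 0 0 0 -1;0.6 -0.36 0 0 0 0 -1;0.83 -0.49 0 0 0 0 -1;0.83 -0.49 0 0 0 0 -1' >/dev/null
$m '0.3 -0.18 0 0 0 0 -1;0.6 -0.36 0 0 0 0 -1;0.83 -0.49 0 0 0 0 -1;0.83 -0.49 0 0 0 0 -1' 
python3 - <<'E'
from h import *
print(get_state()['tcp_pos'],toolyaw(), move([554.2,-368,256],np.radians(-58.4)))
f=dict(np.load('top0.npz'));w=cloud(f);Z=w[...,2]
m=(Z>166)&(Z<177);q=w[m][:,:2]
from scipy.optimize import least_squares
c=px(f,300.65,187.4,172)[:2];print('eye',c)
q=q[abs(np.linalg.norm(q-c,axis=1)-50)<8]
r=least_squares(lambda p:np.linalg.norm(q-p[:2],axis=1)-p[2],[*c,50],loss='soft_l1');print('rim',r.x,len(q))
print('crank ends',[px(f,215+a/4.6,130+b/4.6,200) for a,b in((528,337),(598,340))])
print('base corners',[px(f,215+a/4.6,130+b/4.6,5) for a,b in((212,402),(553,413))])
print('tray far corners top',[px(f,215+a/4.6,130+b/4.6,57) for a,b in((276,20),(546,31))])
print('knobs',[px(f,215+a/4.6,130+b/4.6,110) for a,b in((421,256),(423,300))])
E
```

```text
contact_force: [-0.3, -0.1, 0.8]
finger_gap: 85.5
grasp_force: 0.0
time_s: 1.68
tcp_pos: [559.9, -367.0, 256.0]
ee_rot: [[1.0, 0.007, 0.003], [0.007, -1.0, 0.001], [0.003, -0.001, -1.0]]
contact_force: [-0.3, -0.2, 0.4]
finger_gap: 85.4
grasp_force: 0.0
[ 559.87737211 -366.95969356  256.03041201] 0.007354217897093656 (array([-0.047,  0.008,  0.   ]), array([-0.001, -0.001,  0.654]))
eye [596.45948001  32.51652178]
rim [599.58797097  33.5046565   48.8815241 ] 198
crank ends [array([549.82857512, -50.82064954, 200.        ]), array([549.3020216 , -93.23086325, 200.        ])]
base corners [array([521.31624152, 161.8019336 ,   5.        ]), array([520.76378749, -77.90767759,   5.        ])]
tray far corners top [array([783.90539078, 123.68901842,  57.        ]), array([782.37122391, -64.00064641,  57.        ])]
knobs [array([612.33969713,  16.88147619, 110.        ]), array([583.26753945,  14.63154157, 110.        ])]
```

```bash
m="python3 -m handwheel"; 
$m '-0.047 0.008 0 0 0 0.08 -1;-0.047 0.008 0 0 0 0.16 -1;-0.047 0.008 0 0 0 0.24 -1;-0.047 0.008 0.1 0 0 0.32 -1;-0.047 0.008 0.2 0 0 0.4 -1;-0.047 0.008 0.3 0 0 0.48 -1;-0.047 0.008 0.4 0 0 0.56 -1;-0.047 0.008 0.5 0 0 0.64 -1;-0.047 0.008 0.6 0 0 0.654 -1;-0.047 0.008 0.7 0 0 0.654 -1;-0.047 0.008 0.7 0 0 0.654 -1' >/dev/null
python3 - <<'E'
from h import *
s=get_state();print(s['tcp_pos'],toolyaw(), move([554.2,-368,101],np.radians(-58.4)))
f=grab_frame('wrist');cv2.imwrite('pics/w1.png',f['frame'])
E
$m '0 0 0.15 0 0 0 -1;0 0 0.3 0 0 0 -1;0 0 0.45 0 0 0 -1;0 0 0.58 0 0 0 -1;0 0 0.58 0 0 0 -1;0 0 0.58 0 0 0 0;0 0 0.58 0 0 0 0.4;0 0 0.58 0 0 0 1;0 0 0.58 0 0 0 1;0 0 0.58 0 0 0 1;0 0 0.58 0 0 0 1;0 0 0.58 0 0 0 1' 40
```

```text
[ 547.91914202 -370.35569894  169.26416178] -1.0257920105388985 (array([ 0.013, -0.056,  0.569]), array([ 0.001,  0.003, -0.004]))
time_s: 3.65
tcp_pos: [553.7, -369.0, 104.2]
ee_rot: [[0.518, -0.856, 0.007], [-0.856, -0.518, 0.001], [0.003, -0.007, -1.0]]
contact_force: [8.1, 5.5, 1.0]
finger_gap: 13.0
grasp_force: 42.3
```

View pics/w1.png

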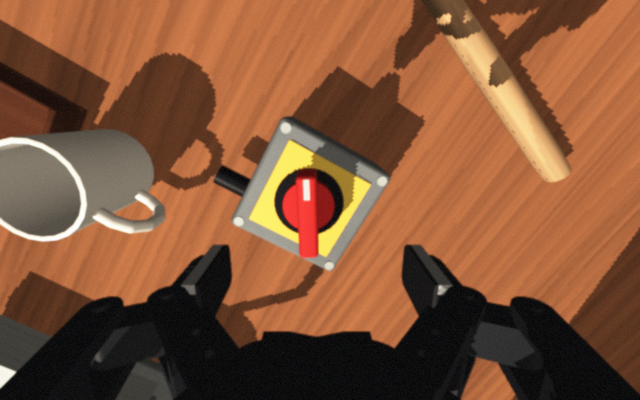

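The wrist view shows the handle centred between the fingers at (308,205) and the hammer well clear. The bar is gripped (gap 13). Next I turn it counter-clockwise by 60°.

```bash
m="python3 -m handwheel"; 
$m '0.01 -0.04 0 0 0 0 1;0.01 -0.04 0 0 0 -0.06 1;0.01 -0.04 0 0 0 -0.12 1;0.01 -0.04 0 0 0 -0.18 1;0.01 -0.04 0 0 0 -0.24 1;0.01 -0.04 0 0 0 -0.3 1;0.01 -0.04 0 0 0 -0.36 1;0.01 -0.04 0 0 0 -0.42 1;0.01 -0.04 0 0 0 -0.48 1;0.01 -0.04 0 0 0 -0.54 1;0.01 -0.04 0 0 0 -0.6 1;0.01 -0.04 0 0 0 -0.66 1;0.01 -0.04 0 0 0 -0.69 1;0.01 -0.04 0 0 0 -0.69 1;0.01 -0.04 0 0 0 -0.69 1' 60
$m '0 0 0 0 0 0 -1;0 0 0 0 0 0 -1;0 0 0 0 0 0 -1;0 0 0 0 0 0 -1;0 0 -0.3 0 0 0 -1;0 0 -0.6 0 0 0 -1;0 0 -0.9 0 0 0 -1;0 0 -1 0 0 0 -1;0 0 -1 0 0 0 -1'
python3 - <<'E'
from h import *
f=grab_frame('top');w=cloud(f);v,u=np.mgrid[:400,:640];Z=w[...,2]
m=(abs(u-430)<24)&(abs(v-211)<24)&(Z>92)&(Z<110)
q=w[m];print(len(q),q.mean(0),cv2.minAreaRect(q[:,:2].astype(np.float32)))
print(move([549.5,-80,260],0))
f=grab_frame('wrist');cv2.imwrite('pics/w2.png',f['frame'])
E
```

```text
time_s: 4.9
tcp_pos: [554.6, -368.1, 104.3]
ee_rot: [[0.998, 0.055, -0.001], [0.055, -0.998, 0.002], [-0.0, -0.002, -1.0]]
contact_force: [-3.4, 3.4, 7.7]
finger_gap: 13.1
grasp_force: 62.8
time_s: 5.65
tcp_pos: [556.9, -370.8, 227.4]
ee_rot: [[0.998, 0.057, 0.007], [0.057, -0.998, -0.007], [0.006, 0.007, -1.0]]
contact_force: [-0.0, -1.4, 0.3]
finger_gap: 85.5
grasp_force: 0.0
7 [ 553.49575724 -362.87162475   98.38098835] ((553.1144409179688, -362.6664733886719), (2.9194939136505127, 9.65433406829834), 68.70594787597656)
(array([ 0.087, -2.412, -0.303]), array([ 0.002, -0.002,  0.036]))
```

View pics/w2.png

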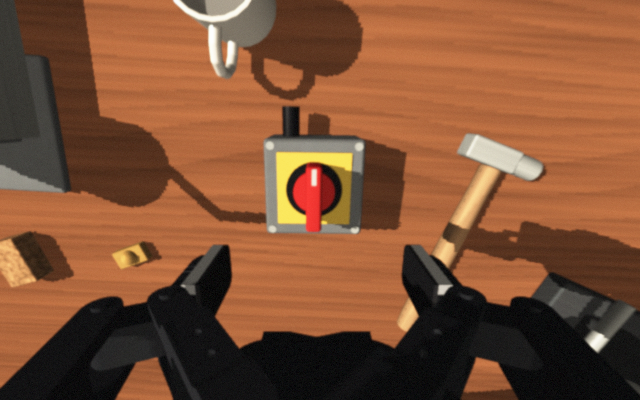

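The handle bar at (314,200) is now parallel to the box edges: OFF. Next is the crank: rotate the tool to yaw 90° and go above it.

```bash
m="python3 -m handwheel"; 
$m '0 0 -0.2 0 0 -0.07 -1;0 -0.1 -0.28 0 0 -0.14 -1;0 -0.2 -0.28 0 0 -0.21 -1;0 -0.3 -0.28 0 0 -0.28 -1;0 -0.4 -0.28 0 0 -0.35 -1;0 -0.5 -0.28 0 0 -0.42 -1;0 -0.6 -0.28 0 0 -0.49 -1;0 -0.7 -0.28 0 0 -0.56 -1;0 -0.8 -0.28 0 0 -0.63 -1;0 -0.9 -0.28 0 0 -0.7 -1;0 -1 -0.28 0 0 -0.77 -1;0 -1 -0.28 0 0 -0.84 -1;0 -1 -0.28 0 0 -0.91 -1;0 -1 -0.28 0 0 -0.963 -1;0 -1 -0.28 0 0 -0.963 -1' >/dev/null
$m '0.2 0 0 0 0 0 -1;0.5 0 0 0 0 0 -1;0.8 0 0 0 0 0 -1;0.8 0 0 0 0 0 -1;0.8 0 0 0 0 0 -1;0.8 0 0 0 0 0 -1'
python3 - <<'E'
from h import *
print(move([549.5,-84,260],np.pi/2))
f=grab_frame('wrist')
cv2.imwrite('pics/w3.png',f['frame'])
w=cloud(f);Z=w[...,2];m=(Z>190)&(Z<215)&(w[...,1]<-50)&(w[...,1]>-110)&(abs(w[...,0]-550)<30)
q=w[m];print(len(q),q.mean(0),q.min(0),q.max(0)); m=(Z>166)&(Z<177)&(abs(np.hypot(w[...,0]-599,w[...,1]-33)-50)<9);q=w[m]
from scipy.optimize import least_squares
if len(q)>20: print('rim',least_squares(lambda p:np.linalg.norm(q[:,:2]-p[:2],axis=1)-p[2],[599,33,50],loss='soft_l1').x,len(q))
E
```

```text
time_s: 7.5
tcp_pos: [548.0, -153.2, 255.2]
ee_rot: [[0.002, 1.0, -0.002], [1.0, -0.002, 0.0], [0.0, -0.002, -1.0]]
contact_force: [-0.6, 0.4, 0.3]
finger_gap: 85.3
grasp_force: 0.0
(array([ 0.577,  0.011, -0.04 ]), array([-0.001, -0.   , -0.001]))
2374 [548.9705221  -73.50752158 205.45452753] [541.92269033 -99.61074707 190.12654143] [559.22912745 -50.00680095 208.78668074]
rim [598.91748457  27.19791595  43.79154648] 91
```

View pics/w3.png

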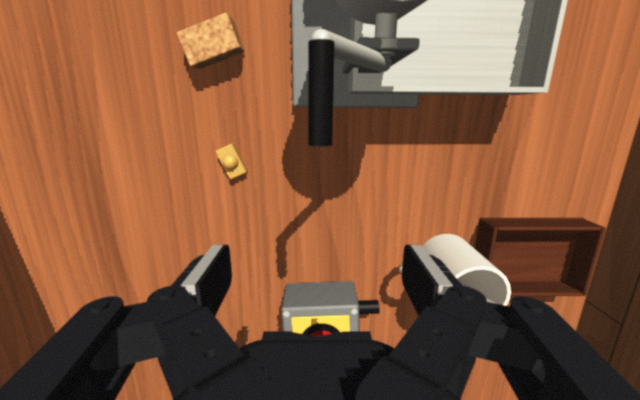

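The crank bar sits at (320,92), x≈549, where the geometry predicted. Descend and pinch.

```bash
m="python3 -m handwheel"; 
$m '0.3 0.005 0 0 0 0 -1;0.57 0.01 0 0 0 0 -1;0.57 0.01 0 0 0 0 -1;0.57 0.01 0.1 0 0 0 -1;0.57 0.01 0.25 0 0 0 -1;0.57 0.01 0.4 0 0 0 -1;0.57 0.01 0.4 0 0 0 -1;0.57 0.01 0.4 0 0 0 0.3;0.57 0.01 0.4 0 0 0 1;0.57 0.01 0.4 0 0 0 1;0.57 0.01 0.4 0 0 0 1;0.57 0.01 0.4 0 0 0 1;0.57 0.01 0.4 0 0 0 1' 35
python3 - <<'E'
from h import *
p=np.array(get_state()['tcp_pos']);a0=np.arctan2(70,-49);r=np.hypot(49,70)
for th in np.arange(0.15,2.36,.1):
    a=a0-th; d=np.array([r*np.cos(a)+49,r*np.sin(a)-70]); print(round(th,2),(d/120).round(3)*[1,-1],end=' | ')
E
```

```text
time_s: 8.63
tcp_pos: [550.1, -84.9, 209.1]
ee_rot: [[0.001, 1.0, 0.002], [1.0, -0.001, -0.001], [-0.001, 0.002, -1.0]]
contact_force: [0.1, 0.6, 6.2]
finger_gap: 12.8
grasp_force: 37.2
0.15 [ 0.092 -0.054] | 0.25 [ 0.157 -0.083] | 0.35 [ 0.225 -0.105] | 0.45 [ 0.294 -0.12 ] | 0.55 [ 0.365 -0.127] | 0.65 [ 0.436 -0.128] | 0.75 [ 0.507 -0.122] | 0.85 [ 0.577 -0.108] | 0.95 [ 0.645 -0.088] | 1.05 [ 0.711 -0.061] | 1.15 [ 0.774 -0.028] | 1.25 [0.833 0.012] | 1.35 [0.888 0.057] | 1.45 [0.938 0.108] | 1.55 [0.983 0.163] | 1.65 [1.022 0.222] | 1.75 [1.055 0.286] | 1.85 [1.082 0.352] | 1.95 [1.101 0.42 ] | 2.05 [1.114 0.49 ] | 2.15 [1.12  0.561] | 2.25 [1.119 0.632] | 2.35 [1.11  0.703] |
```

```bash
m="python3 -m handwheel"; 
$m '0 0.03 -0.02 0 0 0 1;0 0.092 -0.054 0 0 0 1;0 0.157 -0.083 0 0 0 1;0 0.225 -0.105 0 0 0 1;0 0.294 -0.12 0 0 0 1;0 0.365 -0.127 0 0 0 1;0 0.436 -0.128 0 0 0 1;0 0.507 -0.122 0 0 0 1;0 0.577 -0.108 0 0 0 1;0 0.645 -0.088 0 0 0 1;0 0.711 -0.061 0 0 0 1;0 0.774 -0.028 0 0 0 1;0 0.833 0.012 0 0 0 1;0 0.833 0.012 0 0 0 1'
python3 - <<'E'
from h import *
s=get_state();p=np.array(s['tcp_pos']);print(p-[550.1,-84.9,209.1],s['contact_force'],s['finger_gap'])
f=grab_frame('scene');cv2.imwrite('pics/s2.png',f['frame'][120:280,240:440].repeat(3,0).repeat(3,1))
E
```

```text
time_s: 9.8
tcp_pos: [649.0, -85.4, 206.7]
ee_rot: [[0.001, 1.0, -0.003], [1.0, -0.001, -0.001], [-0.001, -0.003, -1.0]]
contact_force: [-2.7, -2.6, 0.4]
finger_gap: 12.5
grasp_force: 36.5
[98.89212967 -0.46804693 -2.38450412] [-2.7081233  -2.56234636  0.35760091] 12.480020407732994
```

View pics/s2.png

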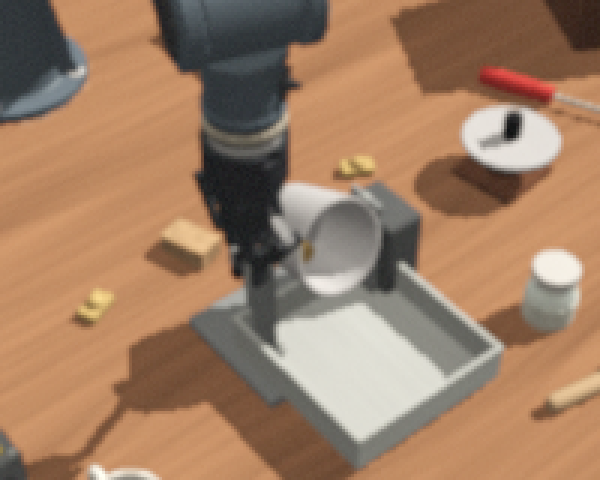

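The drum at (335,240) in the crop is tipped about 1.25 rad with the crank still held. Continue to 2.3, in small steps relative to the current commanded pose.

```bash
m="python3 -m handwheel"; 
$m '0 0.055 0.045 0 0 0 1;0 0.105 0.096 0 0 0 1;0 0.15 0.151 0 0 0 1;0 0.189 0.21 0 0 0 1;0 0.222 0.274 0 0 0 1;0 0.249 0.34 0 0 0 1;0 0.268 0.408 0 0 0 1;0 0.281 0.478 0 0 0 1;0 0.287 0.549 0 0 0 1;0 0.286 0.62 0 0 0 1;0 0.28 0.67 0 0 0 1;0 0.28 0.69 0 0 0 1;0 0.28 0.69 0 0 0 1;0 0.28 0.69 0 0 0 1;0 0.28 0.69 0 0 0 1;0 0.28 0.69 0 0 0 1;0 0.28 0.69 0 0 0 1;0 0.28 0.69 0 0 0 1'
python3 - <<'E'
from h import *
f=grab_frame('scene');cv2.imwrite('pics/s3.png',f['frame'][120:280,240:440].repeat(3,0).repeat(3,1))
E
```

```text
time_s: 11.35
tcp_pos: [683.6, -85.5, 125.0]
ee_rot: [[0.001, 1.0, 0.002], [1.0, -0.001, -0.001], [-0.001, 0.002, -1.0]]
contact_force: [-1.7, -3.5, 5.9]
finger_gap: 12.9
grasp_force: 42.3
```

View pics/s3.png

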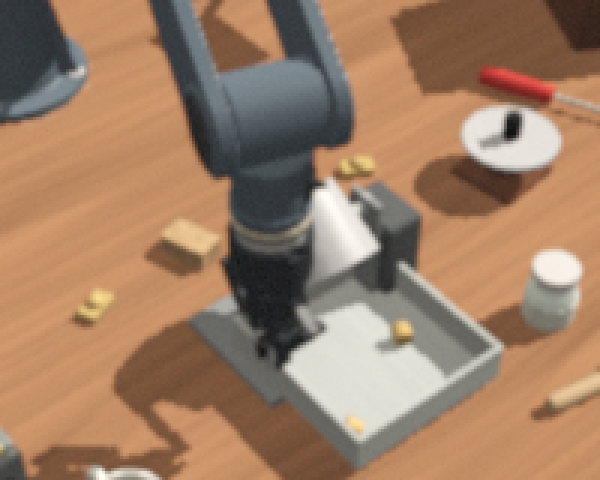

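Both knobs lie in the tray at (402,330) and (355,425). Now swing the drum back upright.

```bash
m="python3 -m handwheel"; 
$m '0 0.006 -0.07 0 0 0 1;0 0.007 -0.141 0 0 0 1;0 0.001 -0.212 0 0 0 1;0 -0.012 -0.282 0 0 0 1;0 -0.031 -0.35 0 0 0 1;0 -0.058 -0.416 0 0 0 1;0 -0.091 -0.48 0 0 0 1;0 -0.13 -0.539 0 0 0 1;0 -0.175 -0.594 0 0 0 1;0 -0.225 -0.645 0 0 0 1;0 -0.28 -0.69 0 0 0 1;0 -0.339 -0.73 0 0 0 1;0 -0.402 -0.763 0 0 0 1;0 -0.468 -0.79 0 0 0 1;0 -0.536 -0.81 0 0 0 1;0 -0.606 -0.824 0 0 0 1'
$m '0 -0.071 -0.006 0 0 0 1;0 -0.142 -0.005 0 0 0 1;0 -0.213 0.002 0 0 0 1;0 -0.282 0.017 0 0 0 1;0 -0.35 0.039 0 0 0 1;0 -0.415 0.068 0 0 0 1;0 -0.475 0.1 0 0 0 1;0 -0.525 0.13 0 0 0 1;0 -0.54 0.14 0 0 0 1;0 -0.54 0.14 0 0 0 1;0 -0.54 0.14 0 0 0 1'
```

```text
time_s: 12.73
tcp_pos: [613.8, -84.9, 225.1]
ee_rot: [[0.002, 1.0, 0.011], [1.0, -0.002, -0.001], [-0.001, 0.011, -1.0]]
contact_force: [6.2, -3.0, 0.0]
finger_gap: 12.6
grasp_force: 34.8
time_s: 13.65
tcp_pos: [550.0, -84.5, 209.7]
ee_rot: [[0.002, 1.0, 0.013], [1.0, -0.002, -0.001], [-0.001, 0.013, -1.0]]
contact_force: [4.7, 1.1, 6.8]
finger_gap: 12.4
grasp_force: 37.3
```

```bash
m="python3 -m handwheel"; 
$m '0 0 0 0 0 0 -1;0 0 0 0 0 0 -1;0 0 0 0 0 0 -1;0 0 0 0 0 0 -1;0 0 -0.25 0 0 0 -1;0 0 -0.5 0 0 0 -1;0 0 -0.7 0 0 0 -1;0 0 -0.7 0 0 0 -1' >/dev/null
$m '0 -0.3 0 0 0 0 -1;0 -0.6 0 0 0 0 -1;0 -0.9 0 0 0 0 -1;0 -0.95 0 0 0 0 -1;0 -0.95 0 0 0 0 -1'
cat >> h.py <<'E'
def lugs(f,zmin=7,reg=(380,520,-300,350)):
    w=cloud(f);m=(w[...,2]>zmin)&(w[...,2]<30)&(w[...,0]>reg[0])&(w[...,0]<reg[1])&(w[...,1]>reg[2])&(w[...,1]<reg[3])
    n,l=cv2.connectedComponents(m.astype(np.uint8))
    for i in range(1,n):
        q=w[l==i]
        if len(q)<60: continue
        (c,s,a)=cv2.minAreaRect(q[:,:2].astype(np.float32))
        if s[0]<s[1]: a+=90
        print(len(q),'c',np.round(c,1),'size',np.round(s,1),'long-axis yaw',round((a+90)%180-90,1),'zmax',q[:,2].max().round(1))
E
python3 - <<'E'
from h import *
print(get_state()['tcp_pos'])
f=grab_frame('wrist');cv2.imwrite('pics/w4.png',f['frame']);lugs(f)
print(proj(f,[599,33,172]),proj(f,[445,-140,10]))
f=grab_frame('top');w=cloud(f);Z=w[...,2]
cv2.imwrite('pics/t4.png',cv2.resize(f['frame'][130:260,215:345],None,fx=4.6,fy=4.6,interpolation=cv2.INTER_CUBIC))
E
```

```text
time_s: 14.73
tcp_pos: [428.3, -83.5, 289.2]
ee_rot: [[0.002, 1.0, -0.004], [1.0, -0.002, 0.002], [0.002, -0.004, -1.0]]
contact_force: [0.7, 0.2, -0.4]
finger_gap: 85.4
grasp_force: 0.0
[428.31484852 -83.50283612 289.23925876]
746 c [442.7  95.8] size [24.3 40.5] long-axis yaw -53.8 zmax 22.9
244 c [518.8   1.2] size [149.4   2.3] long-axis yaw 89.9 zmax 14.0
1405 c [429.2  -5.6] size [59.9 35.9] long-axis yaw 18.5 zmax 28.9
451 c [ 438.  -140.2] size [24.  39.8] long-axis yaw -66.9 zmax 22.4
[551.023175    47.81874153] [329.94205242 205.17099268]
```

View pics/w4.png

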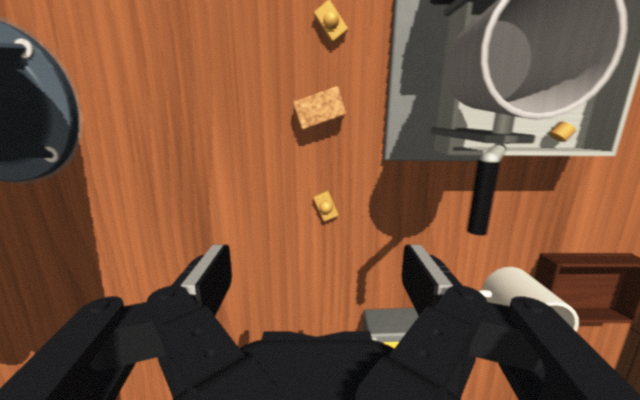

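View pics/t4.png

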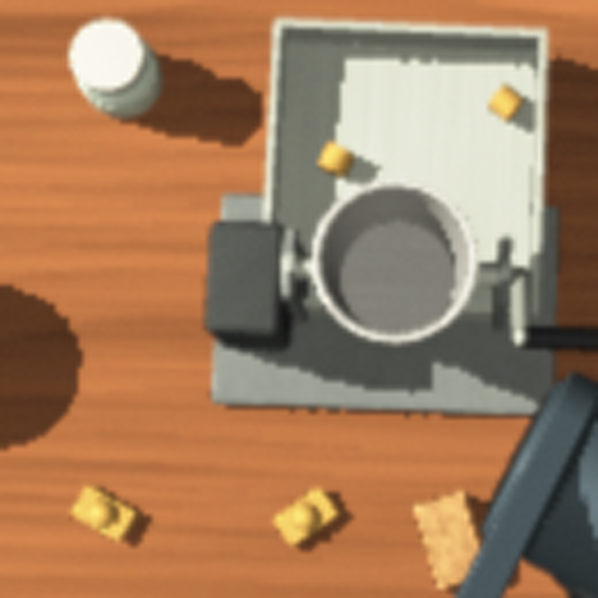

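The drum is empty with both knobs in the tray at (505,102) and (335,158). Next is the first lug at (438,-140).

```bash
m="python3 -m handwheel"; 
$m '-0.2 0.04 0 0 0 -0.07 -1;-0.4 0.08 0 0 0 -0.14 -1;-0.472 0.08 0.2 0 0 -0.21 -1;-0.472 0.08 0.5 0 0 -0.257 -1;-0.472 0.08 0.8 0 0 -0.257 -1;-0.472 0.08 1 0 0 -0.257 -1;-0.472 0.08 1 0 0 -0.257 -1;-0.472 0.08 1 0 0 -0.257 -1' 
python3 - <<'E'
from h import *
lugs(grab_frame('wrist'),reg=(380,520,-300,-70));print(move([438,-140.2,26],np.radians(113.1)))
E
```

```text
time_s: 15.5
tcp_pos: [441.9, -141.4, 168.9]
ee_rot: [[-0.392, 0.92, -0.002], [0.92, 0.392, 0.001], [0.002, -0.001, -1.0]]
contact_force: [-0.3, -0.6, 0.8]
finger_gap: 85.2
grasp_force: 0.0
951 c [ 437.6 -140.1] size [23.  39.3] long-axis yaw -66.7 zmax 23.2
(array([ 0.028, -0.031,  1.202]), array([ 0.,  0., -0.]))
```

```bash
m="python3 -m handwheel"; 
$m '0.028 -0.03 0.3 0 0 0 -1;0.028 -0.03 0.6 0 0 0 -1;0.028 -0.03 0.8 0 0 0 -1;0.028 -0.03 0.9 0 0 0 -1;0.028 -0.03 1 0 0 0 -1;0.028 -0.03 1 0 0 0 -1' >/dev/null
$m '0 0 0.08 0 0 0 -1;0 0 0.15 0 0 0 -1;0 0 0.2 0 0 0 -1;0 0 0.2 0 0 0 0;0 0 0.2 0 0 0 0.5;0 0 0.2 0 0 0 1;0 0 0.2 0 0 0 1;0 0 0.2 0 0 0 1;0 0 0.2 0 0 0 1' 60
$m '0 0 -0.3 0 0 0 1;0 0 -0.6 0 0 0 1;0 0 -0.9 0 0 0 1;0 0 -1 0 0 0 1;0 0 -1 0 0 0 1'
$m '0 0 -0.3 0 0 0 1;0 0 -0.6 0 0 0 1;0 0 -0.9 0 0 0 1;0 0 -1 0 0 0 1;0 0 -1 0 0 0 1'
python3 - <<'E'
from h import *
print(move([599,33,266],np.radians(113.1)))
E
```

```text
time_s: 16.8
tcp_pos: [436.8, -139.8, 26.8]
ee_rot: [[-0.392, 0.92, 0.001], [0.92, 0.392, -0.001], [-0.001, 0.001, -1.0]]
contact_force: [-0.7, 0.6, 3.7]
finger_gap: 22.5
grasp_force: 59.1
time_s: 17.22
tcp_pos: [438.1, -140.4, 149.1]
ee_rot: [[-0.392, 0.92, 0.006], [0.92, 0.392, -0.004], [-0.006, 0.004, -1.0]]
contact_force: [0.1, 0.5, -1.7]
finger_gap: 22.5
grasp_force: 59.4
time_s: 17.63
tcp_pos: [437.8, -140.3, 268.1]
ee_rot: [[-0.392, 0.92, 0.005], [0.92, 0.392, -0.003], [-0.005, 0.003, -1.0]]
contact_force: [0.7, -0.9, -0.6]
finger_gap: 22.2
grasp_force: 59.4
(array([0.803, 1.802, 0.02 ]), array([ 0.002,  0.003, -0.   ]))
```

Lug held. Move it over the drum and lower.

```bash
m="python3 -m handwheel"; 
$m '0.1 0.25 0 0 0 0 1;0.2 0.5 0 0 0 0 1;0.3 0.7 0 0 0 0 1;0.4 0.9 0 0 0 0 1;0.4 0.9 0 0 0 0 1' >/dev/null
$m '0.1 0.25 0 0 0 0 1;0.2 0.5 0 0 0 0 1;0.3 0.7 0 0 0 0 1;0.4 0.9 0 0 0 0 1;0.4 0.9 0 0 0 0 1;0.4 0.9 0 0 0 0 1'
python3 - <<'E'
from h import *
print(move([599,33,165],np.radians(113.1)),get_state()['finger_gap'])
E
```

```text
time_s: 18.55
tcp_pos: [596.7, 34.1, 263.0]
ee_rot: [[-0.394, 0.919, -0.005], [0.919, 0.394, 0.0], [0.002, -0.005, -1.0]]
contact_force: [-0.7, -0.6, -1.5]
finger_gap: 22.0
grasp_force: 59.6
(array([-0.018,  0.018,  0.816]), array([-0.003, -0.001,  0.001])) 21.973250645337416
```

```bash
m="python3 -m handwheel"; 
$m '-0.02 0.02 0.2 0 0 0 1;-0.02 0.02 0.4 0 0 0 1;-0.02 0.02 0.6 0 0 0 1;-0.02 0.02 0.8 0 0 0 1;-0.02 0.02 0.82 0 0 0 1;-0.02 0.02 0.82 0 0 0 0;-0.02 0.02 0.82 0 0 0 0;-0.02 0.02 0.82 0 0 0 0;-0.02 0.02 0.82 0 0 0 0;-0.02 0.02 0.6 0 0 0 0;-0.02 0.02 0.3 0 0 0 0;-0.02 0.02 0 0 0 0 0;-0.02 0.02 -0.05 0 0 0 -0.5;-0.02 0.02 -0.05 0 0 0 -1' 
python3 - <<'E'
from h import *
f=grab_frame('top');cv2.imwrite('pics/t5.png',f['frame'])
w=cloud(f);print(move([442.7,95.8,260],np.radians(126.2)));lugs(f,reg=(385,512,-300,300))
E
```

```text
time_s: 19.72
tcp_pos: [603.1, 31.9, 277.2]
ee_rot: [[-0.392, 0.92, 0.01], [0.92, 0.392, -0.001], [-0.005, 0.009, -1.0]]
contact_force: [-0.1, -0.2, -0.2]
finger_gap: 65.6
grasp_force: 0.0
(array([ 1.008, -1.01 ,  0.114]), array([ 0.003,  0.002, -0.146]))
85 c [442.4 234.2] size [39.4 23.6] long-axis yaw 61.6 zmax 22.7
207 c [430.7  -7.1] size [59.6 35.7] long-axis yaw 18.7 zmax 29.9
```

```bash
m="python3 -m handwheel"; 
$m '0.25 -0.25 0 0 0 -0.07 -1;0.5 -0.5 0 0 0 -0.146 -1;0.75 -0.75 0 0 0 -0.146 -1;1 -1 0.3 0 0 -0.146 -1;1 -1 0.6 0 0 -0.146 -1;1 -1 0.85 0 0 -0.146 -1;1 -1 0.85 0 0 -0.146 -1;1 -1 0.85 0 0 -0.146 -1' 
python3 - <<'E'
from h import *
f=grab_frame('wrist');lugs(f,reg=(385,512,-300,300));print(move([442.7,95.8,26],np.radians(126.2)));cv2.imwrite('pics/w5.png',f['frame'])
E
```

```text
time_s: 20.43
tcp_pos: [441.5, 95.6, 168.4]
ee_rot: [[-0.591, 0.807, -0.007], [0.807, 0.591, 0.0], [0.004, -0.005, -1.0]]
contact_force: [1.3, 0.3, 0.1]
finger_gap: 85.1
grasp_force: 0.0
1382 c [440.8 235.5] size [40.  23.9] long-axis yaw 61.9 zmax 22.6
958 c [442.   96.4] size [23.7 39. ] long-axis yaw -53.1 zmax 23.0
2046 c [428.8  -4.9] size [59.8 37.1] long-axis yaw 19.3 zmax 28.4
(array([ 0.006, -0.003,  1.2  ]), array([-0.001, -0.001, -0.   ]))
```

View pics/w5.png

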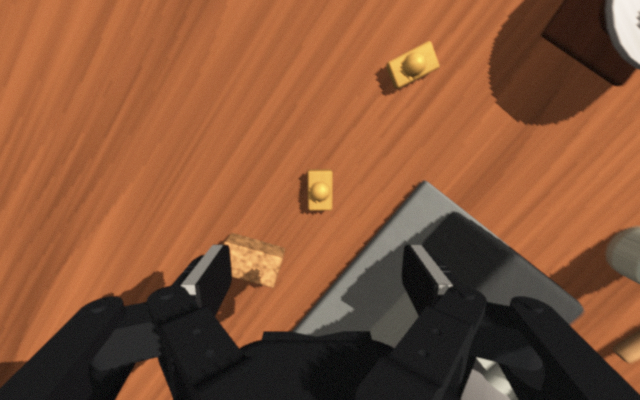

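The lug at (320,190) lies centred and aligned, and the cork block and base are clear of the fingers. Pick it up.

```bash
m="python3 -m handwheel"; 
$m '0.006 0 0.3 0 0 0 -1;0.006 0 0.6 0 0 0 -1;0.006 0 0.8 0 0 0 -1;0.006 0 0.9 0 0 0 -1;0.006 0 1 0 0 0 -1;0.006 0 1 0 0 0 -1' >/dev/null
$m '0 0 0.08 0 0 0 -1;0 0 0.15 0 0 0 -1;0 0 0.2 0 0 0 -1;0 0 0.2 0 0 0 0;0 0 0.2 0 0 0 0.5;0 0 0.2 0 0 0 1;0 0 0.2 0 0 0 1;0 0 0.2 0 0 0 1;0 0 0.2 0 0 0 1' 60
$m '0 0 -0.3 0 0 0 1;0 0 -0.6 0 0 0 1;0 0 -0.9 0 0 0 1;0 0 -1 0 0 0 1;0 0 -1 0 0 0 1' >/dev/null
$m '0 0 -0.3 0 0 0 1;0 0 -0.6 0 0 0 1;0 0 -0.9 0 0 0 1;0 0 -1 0 0 0 1;0 0 -1 0 0 0 1'
python3 - <<'E'
from h import *
print(move([599,33,266],np.radians(126.2)))
E
```

```text
time_s: 21.73
tcp_pos: [443.1, 96.1, 26.7]
ee_rot: [[-0.591, 0.807, 0.001], [0.807, 0.591, -0.0], [-0.001, 0.001, -1.0]]
contact_force: [0.2, -0.2, 4.2]
finger_gap: 22.4
grasp_force: 59.1
time_s: 22.57
tcp_pos: [444.5, 96.1, 268.1]
ee_rot: [[-0.591, 0.807, 0.006], [0.807, 0.591, -0.0], [-0.004, 0.005, -1.0]]
contact_force: [-1.0, -0.5, -1.1]
finger_gap: 22.4
grasp_force: 59.5
(array([-1.185,  0.728,  0.025]), array([0.003, 0.002, 0.   ]))
```

```bash
m="python3 -m handwheel"; 
$m '-0.2 0.12 0 0 0 0 1;-0.4 0.24 0 0 0 0 1;-0.6 0.36 0 0 0 0 1;-0.8 0.48 0 0 0 0 1;-0.8 0.48 0 0 0 0 1' >/dev/null
$m '-0.2 0.12 0 0 0 0 1;-0.38 0.24 0 0 0 0 1;-0.38 0.24 0 0 0 0 1;-0.38 0.24 0 0 0 0 1'
$m '0 0 0.2 0 0 0 1;0 0 0.4 0 0 0 1;0 0 0.6 0 0 0 1;0 0 0.8 0 0 0 1;0 0 0.82 0 0 0 1;0 0 0.82 0 0 0 0;0 0 0.82 0 0 0 0;0 0 0.82 0 0 0 0;0 0 0.82 0 0 0 0;0 0 0.6 0 0 0 0;0 0 0.3 0 0 0 0;0 0 0 0 0 0 0;0 0 -0.05 0 0 0 -0.5;0 0 -0.05 0 0 0 -1' 
python3 - <<'E'
from h import *
f=grab_frame('top');lugs(f,reg=(385,512,-300,300));print(move([441,235,260],np.radians(61.8)),get_state()['joint_pos'])
E
```

```text
time_s: 23.32
tcp_pos: [595.7, 32.4, 262.8]
ee_rot: [[-0.59, 0.808, -0.005], [0.808, 0.59, 0.001], [0.004, -0.004, -1.0]]
contact_force: [-0.9, 0.6, -1.5]
finger_gap: 22.2
grasp_force: 59.4
time_s: 24.48
tcp_pos: [598.6, 32.6, 277.1]
ee_rot: [[-0.591, 0.807, 0.01], [0.807, 0.591, -0.001], [-0.007, 0.008, -1.0]]
contact_force: [0.2, 0.0, -0.4]
finger_gap: 65.8
grasp_force: 0.0
92 c [441.9 233.7] size [40.6 25.3] long-axis yaw 59.6 zmax 23.5
193 c [430.7  -7. ] size [59.5 35.7] long-axis yaw 18.2 zmax 30.0
(array([ 2.128, -0.054,  0.114]), array([0.003, 0.001, 0.716])) [-1.31875820e-01  4.68891902e-01  1.48578141e+00 -9.82420640e-06
  1.18192185e+00 -7.63732164e-01]
```

```bash
m="python3 -m handwheel"; 
$m '0.25 0 0 0 0 0.07 -1;0.5 0 0 0 0 0.14 -1;0.75 -0.03 0 0 0 0.21 -1;1 -0.03 0 0 0 0.28 -1;1 -0.03 0 0 0 0.35 -1;1 -0.03 0 0 0 0.42 -1;1 -0.03 0 0 0 0.49 -1;1 -0.03 0 0 0 0.56 -1;1 -0.03 0 0 0 0.63 -1;1 -0.03 0 0 0 0.7 -1;1 -0.03 0 0 0 0.716 -1;1 -0.03 0 0 0 0.716 -1' > /dev/null
$m '0.12 -0.25 0.2 0 0 0 -1;0.24 -0.5 0.4 0 0 0 -1;0.36 -0.75 0.6 0 0 0 -1;0.466 -1 0.85 0 0 0 -1;0.466 -1 0.85 0 0 0 -1;0.466 -1 0.85 0 0 0 -1;0.466 -1 0.85 0 0 0 -1'
python3 - <<'E'
from h import *
f=grab_frame('wrist');lugs(f,reg=(385,512,-300,300));print(move([441,235,26],np.radians(61.8)))
E
```

```text
time_s: 26.12
tcp_pos: [443.5, 233.6, 169.8]
ee_rot: [[0.472, 0.882, -0.0], [0.882, -0.472, -0.0], [-0.0, 0.0, -1.0]]
contact_force: [0.4, 0.0, 0.1]
finger_gap: 85.2
grasp_force: 0.0
954 c [440.8 236.3] size [39.7 23.4] long-axis yaw 62.1 zmax 22.7
(array([-0.003, -0.035,  1.204]), array([ 0.001, -0.001, -0.   ]))
```

```bash
m="python3 -m handwheel"; 
$m '0 -0.03 0.3 0 0 0 -1;0 -0.03 0.6 0 0 0 -1;0 -0.03 0.8 0 0 0 -1;0 -0.03 0.9 0 0 0 -1;0 -0.03 1 0 0 0 -1;0 -0.03 1 0 0 0 -1' >/dev/null
$m '0 0 0.08 0 0 0 -1;0 0 0.15 0 0 0 -1;0 0 0.2 0 0 0 -1;0 0 0.2 0 0 0 0;0 0 0.2 0 0 0 0.5;0 0 0.2 0 0 0 1;0 0 0.2 0 0 0 1;0 0 0.2 0 0 0 1;0 0 0.2 0 0 0 1' 60
$m '0 0 -0.3 0 0 0 1;0 0 -0.6 0 0 0 1;0 0 -0.9 0 0 0 1;0 0 -1 0 0 0 1;0 0 -1 0 0 0 1' >/dev/null
$m '0 0 -0.3 0 0 0 1;0 0 -0.6 0 0 0 1;0 0 -0.9 0 0 0 1;0 0 -1 0 0 0 1;0 0 -1 0 0 0 1'
python3 - <<'E'
from h import *
print(move([599,33,266],np.radians(61.8)))
E
```

```text
time_s: 27.42
tcp_pos: [440.4, 235.5, 26.9]
ee_rot: [[0.473, 0.881, 0.001], [0.881, -0.473, 0.0], [0.001, 0.001, -1.0]]
contact_force: [0.3, 0.1, 4.0]
finger_gap: 22.5
grasp_force: 59.2
time_s: 28.25
tcp_pos: [441.5, 235.8, 268.3]
ee_rot: [[0.473, 0.881, 0.006], [0.881, -0.473, 0.002], [0.004, 0.004, -1.0]]
contact_force: [0.7, -0.4, -2.8]
finger_gap: 22.0
grasp_force: 59.5
(array([-0.868,  1.955,  0.024]), array([ 0.003, -0.003, -0.   ]))
```

```bash
m="python3 -m handwheel"; 
$m '-0.11 0.25 0 0 0 0 1;-0.22 0.5 0 0 0 0 1;-0.33 0.75 0 0 0 0 1;-0.44 1 0 0 0 0 1;-0.44 1 0 0 0 0 1' >/dev/null
$m '-0.11 0.25 0 0 0 0 1;-0.22 0.5 0 0 0 0 1;-0.33 0.75 0 0 0 0 1;-0.43 0.96 0 0 0 0 1;-0.43 0.96 0 0 0 0 1;-0.43 0.96 0 0 0 0 1'
$m '0 0 0.2 0 0 0 1;0 0 0.4 0 0 0 1;0 0 0.6 0 0 0 1;0 0 0.75 0 0 0 1;0 0 0.75 0 0 0 1;0 0 0.75 0 0 0 0;0 0 0.75 0 0 0 0;0 0 0.75 0 0 0 0;0 0 0.75 0 0 0 0;0 0 0.6 0 0 0 0;0 0 0.3 0 0 0 0;0 0 0 0 0 0 0;0 0 -0.2 0 0 0 -0.5;0 0 -0.2 0 0 0 -1' 
python3 - <<'E'
from h import *
f=grab_frame('top');cv2.imwrite('pics/t6.png',f['frame']);f=grab_frame('wrist');cv2.imwrite('pics/w6.png',f['frame']);s=get_state()
print(move([558,373.5,280],np.radians(90)),s['joint_pos'])
E
```

```text
time_s: 29.17
tcp_pos: [597.2, 31.0, 262.9]
ee_rot: [[0.476, 0.88, -0.005], [0.88, -0.476, 0.001], [-0.002, -0.005, -1.0]]
contact_force: [-0.7, 0.1, -0.0]
finger_gap: 22.1
grasp_force: 59.5
time_s: 30.33
tcp_pos: [601.5, 31.7, 297.9]
ee_rot: [[0.473, 0.881, 0.015], [0.881, -0.473, -0.002], [0.005, 0.014, -1.0]]
contact_force: [0.7, 0.9, -0.0]
finger_gap: 65.8
grasp_force: 0.0
(array([ 2.347, -1.645,  0.101]), array([ 0.003, -0.   , -0.314])) [-1.32913356e-01  4.52282173e-01  1.46044046e+00  1.21514005e-05
  1.22399857e+00  3.59965630e-01]
```

View pics/w6.png

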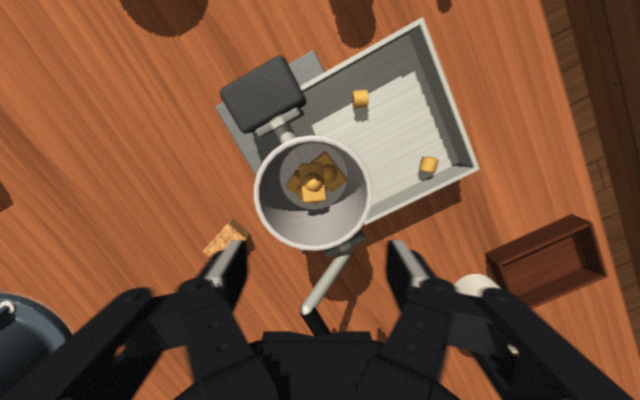

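All three lugs are in the drum at (315,180), and both knobs are still in the tray. Now the lid.

```bash
m="python3 -m handwheel"; 
$m '0.25 -0.18 0 0 0 0 -1;0.5 -0.35 0 0 0 0 -1;0.75 -0.53 0 0 0 0 -1;1 -0.7 0 0 0 0 -1;1 -0.7 0 0 0 0 -1' >/dev/null
$m '0.25 -0.18 0 0 0 0 -1;0.5 -0.35 0 0 0 0 -1;0.75 -0.53 0 0 0 0 -1;1 -0.7 0.5 0 0 0 -1;1 -0.7 0.5 0 0 0 -1;1 -0.7 0.5 0 0 0 -1' 
python3 - <<'E'
from h import *
f=grab_frame('wrist');cv2.imwrite('pics/w7.png',f['frame'])
w=cloud(f);Z=w[...,2];near=np.hypot(w[...,0]-558,w[...,1]-373)<75
from scipy.optimize import least_squares
for a,b in((50,63),(84,95)):
    q=w[near&(Z>a)&(Z<b)]
    if len(q): c,s,r=cv2.minAreaRect(q[:,:2].astype(np.float32));print(len(q),q.mean(0),c,s,(q.max(0)+q.min(0))/2,cv2.minEnclosingCircle(q[:,:2].astype(np.float32)))
print(move([558,373,230],np.radians(61.8)))
E
```

```text
time_s: 31.35
tcp_pos: [558.6, 324.2, 223.1]
ee_rot: [[0.47, 0.883, -0.013], [0.883, -0.47, -0.004], [-0.009, -0.01, -1.0]]
contact_force: [-0.6, -0.7, -1.0]
finger_gap: 85.3
grasp_force: 0.0
10736 [558.12215658 377.79525445  57.35935363] (556.7822265625, 375.224365234375) (114.96500396728516, 114.46837615966797) [556.32066416 375.50489581  58.54899641] ((556.44482421875, 375.30462646484375), 57.95151901245117)
589 [556.98790459 375.62185104  88.91474153] (556.7761840820312, 375.3421325683594) (23.041793823242188, 22.63280487060547) [556.50750091 375.43489847  87.84995599] ((556.4260864257812, 375.4423828125), 11.92350959777832)
(array([ 0.358, -0.213, -0.037]), array([-0.004,  0.005,  0.001]))
```

View pics/w7.png

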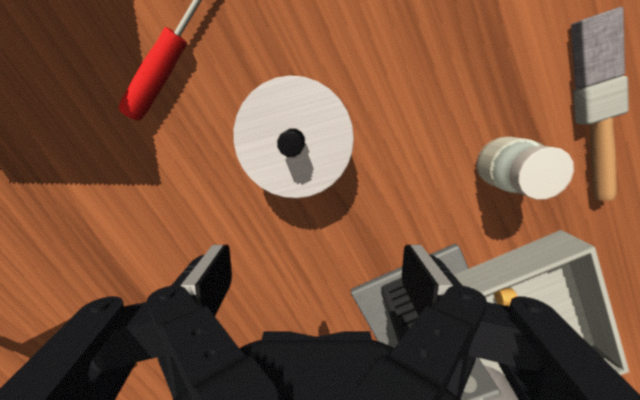

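```bash
m="python3 -m handwheel"; 
$m '0.2 -0.1 0 0 0 0 -1;0.36 -0.21 0.2 0 0 0 -1;0.36 -0.21 0.4 0 0 0 -1;0.36 -0.21 0.6 0 0 0 -1;0.36 -0.21 0.6 0 0 0 -1;0.36 -0.21 0.6 0 0 0 -1;0.36 -0.21 0.6 0 0 0 -1'  >/dev/null
python3 - <<'E'
from h import *
f=grab_frame('wrist');w=cloud(f);Z=w[...,2];near=np.hypot(w[...,0]-558,w[...,1]-373)<75
q=w[near&(Z>85)&(Z<95)];print(len(q),cv2.minEnclosingCircle(q[:,:2].astype(np.float32)) if len(q) else 0)
print(move([556.5,375.4,86],np.radians(61.8)))
E
```

```text
838 ((556.6527099609375, 375.54290771484375), 11.91061782836914)
(array([-0.009, -0.064,  0.621]), array([ 0.002, -0.002, -0.001]))
```

```bash
m="python3 -m handwheel"; 
$m '-0.01 -0.05 0 0 0 0 -1;-0.01 -0.05 0.2 0 0 0 -1;-0.01 -0.05 0.4 0 0 0 -1;-0.01 -0.05 0.55 0 0 0 -1;-0.01 -0.05 0.62 0 0 0 -1;-0.01 -0.05 0.62 0 0 0 -1;-0.01 -0.05 0.62 0 0 0 0;-0.01 -0.05 0.62 0 0 0 0.3' 
$m '0 0 0 0 0 0 1;0 0 0 0 0 0 1;0 0 0 0 0 0 1;0 0 0 0 0 0 1;0 0 0 0 0 0 1' 80
```

```text
time_s: 32.7
tcp_pos: [556.9, 375.2, 85.5]
ee_rot: [[0.473, 0.881, 0.003], [0.881, -0.473, 0.001], [0.003, 0.002, -1.0]]
contact_force: [0.5, 0.4, -0.3]
finger_gap: 63.8
grasp_force: 0.0
time_s: 33.12
tcp_pos: [556.6, 375.1, 85.1]
ee_rot: [[0.473, 0.881, 0.002], [0.881, -0.473, 0.001], [0.002, 0.001, -1.0]]
contact_force: [-0.5, 0.1, 5.8]
finger_gap: 22.5
grasp_force: 78.3
```

```bash
m="python3 -m handwheel"; 
$m '0 0 -0.1 0 0 0 1;0 0 -0.3 0 0 0 1;0 0 -0.6 0 0 0 1;0 0 -0.9 0 0 0 1;0 0 -0.9 0 0 0 1' >/dev/null
$m '0 0 -0.2 0 0 0 1;0 0 -0.4 0 0 0 1;0 0 -0.65 0 0 0 1;0 0 -0.65 0 0 0 1;0 0 -0.65 0 0 0 1'
python3 - <<'E'
from h import *
for n in('top','scene'):
    f=grab_frame(n);w=cloud(f);q=w[(w[...,2]>164)&(w[...,2]<180)&(np.hypot(w[...,0]-598.5,w[...,1]-33)<58)]
    q=q[q[:,1]>-18] ;print(n,len(q),cv2.minEnclosingCircle(q[:,:2].astype(np.float32)),q.min(0),q.max(0))
E
```

```text
time_s: 33.95
tcp_pos: [556.5, 375.0, 271.8]
ee_rot: [[0.473, 0.881, 0.004], [0.881, -0.473, 0.002], [0.003, 0.002, -1.0]]
contact_force: [-0.4, -0.1, -2.2]
finger_gap: 21.8
grasp_force: 78.5
top 212 ((600.0585327148438, 33.54969024658203), 51.662452697753906) [548.51887082 -17.21262294 164.02242572] [650.43999447  83.68000986 176.39677207]
scene 253 ((600.8497924804688, 33.309505462646484), 53.730560302734375) [548.73757249 -17.71659441 164.06789586] [653.5649713   84.620421   176.48318822]
```

```bash
m="python3 -m handwheel"; 
$m '-0.2 0.14 0 0 0 0 1;-0.4 0.28 0 0 0 0 1;-0.6 0.43 0 0 0 0 1;-0.78 0.555 0 0 0 0 1;-0.78 0.555 0 0 0 0 1' >/dev/null
$m '-0.2 0.14 0 0 0 0 1;-0.4 0.28 0 0 0 0 1;-0.6 0.43 0 0 0 0 1;-0.78 0.555 0 0 0 0 1;-0.78 0.555 0 0 0 0 1' >/dev/null
$m '-0.2 0.14 0 0 0 0 1;-0.4 0.28 0 0 0 0 1;-0.6 0.43 0 0 0 0 1;-0.78 0.555 0 0 0 0 1;-0.78 0.555 0 0 0 0 1;-0.78 0.555 0 0 0 0 1;-0.78 0.555 0 0 0 0 1;-0.78 0.555 0 0 0 0 1'
python3 - <<'E'
from h import *
print(move([599.8,33.4,206.5],np.radians(61.8)))
f=grab_frame('scene');cv2.imwrite('pics/s8.png',f['frame'][70:230,240:440].repeat(3,0).repeat(3,1))
E
```

```text
time_s: 35.55
tcp_pos: [598.3, 34.3, 268.9]
ee_rot: [[0.472, 0.882, -0.002], [0.882, -0.472, 0.001], [-0.0, -0.002, -1.0]]
contact_force: [0.3, -0.5, -1.9]
finger_gap: 21.5
grasp_force: 78.7
(array([-0.001,  0.015,  0.52 ]), array([-0.001,  0.   ,  0.   ]))
```

View pics/s8.png

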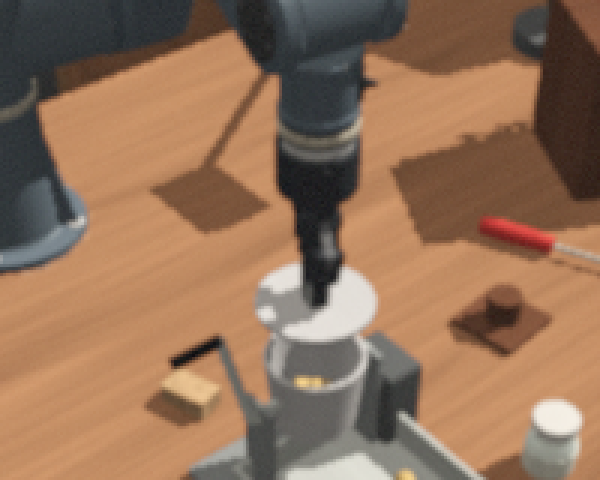

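The lid is level above the drum at (315,300), with the lugs visible inside. Lower it gently.

```bash
m="python3 -m handwheel"; 
$m '0 0.012 0.1 0 0 0 1;0 0.012 0.2 0 0 0 1;0 0.012 0.3 0 0 0 1;0 0.012 0.38 0 0 0 1;0 0.012 0.44 0 0 0 1;0 0.012 0.48 0 0 0 1;0 0.012 0.5 0 0 0 1;0 0.012 0.52 0 0 0 1;0 0.012 0.52 0 0 0 1;0 0.012 0.52 0 0 0 1'
```

```text
time_s: 36.43
tcp_pos: [600.5, 32.0, 207.7]
ee_rot: [[0.473, 0.881, 0.001], [0.881, -0.473, -0.0], [0.0, 0.001, -1.0]]
contact_force: [-1.1, -0.3, -1.8]
finger_gap: 21.8
grasp_force: 78.4
```

```bash
m="python3 -m handwheel"; 
$m '0 0 0.01 0 0 0 1;0 0 0.02 0 0 0 1;0 0 0.02 0 0 0 1'
$m '0 0 0 0 0 0 0.3;0 0 0 0 0 0 0.2;0 0 0 0 0 0 0;0 0 0 0 0 0 -0.2;0 0 0 0 0 0 -0.2;0 0 0 0 0 0 -0.2;0 0 -0.15 0 0 0 -0.2;0 0 -0.4 0 0 0 -0.2;0 0 -0.7 0 0 0 -1;0 0 -0.7 0 0 0 -1' 
python3 - <<'E'
from h import *
for n in ('top','wrist'):
    f=grab_frame(n);w=cloud(f);r=np.hypot(w[...,0]-599.5,w[...,1]-33);Z=w[...,2]
    q=w[(r<66)&(Z>174)&(Z<184)];k=w[(r<40)&(Z>203)&(Z<218)]
    A=np.c_[q[:,:2]-[600,33],np.ones(len(q))];c=np.linalg.lstsq(A,q[:,2],rcond=None)[0]
    print(n,len(q),cv2.minEnclosingCircle(q[:,:2].astype(np.float32)),'plane',c,len(k),cv2.minEnclosingCircle(k[:,:2].astype(np.float32)) if len(k) else 0)
    cv2.imwrite(f'pics/{n}9.png',f['frame'])
print(move([554.4,-368,280],np.radians(1.7)),get_state()['joint_pos'])
E
```

```text
time_s: 36.68
tcp_pos: [600.8, 32.0, 207.0]
ee_rot: [[0.473, 0.881, 0.002], [0.881, -0.473, -0.0], [0.001, 0.002, -1.0]]
contact_force: [-2.0, -0.6, 6.9]
finger_gap: 21.8
grasp_force: 79.3
time_s: 37.52
tcp_pos: [604.2, 31.7, 296.0]
ee_rot: [[0.473, 0.881, 0.014], [0.881, -0.473, -0.002], [0.005, 0.013, -1.0]]
contact_force: [0.9, 0.5, 0.7]
finger_gap: 73.6
grasp_force: 0.0
top 348 ((600.7060546875, 31.257022857666016), 57.70929718017578) plane [4.93945201e-04 8.05256650e-04 1.78741036e+02] 14 ((594.71484375, 27.825824737548828), 7.853477954864502)
wrist 13291 ((599.6144409179688, 32.70376968383789), 58.217979431152344) plane [-8.20817981e-04 -1.05666972e-03  1.79395478e+02] 796 ((600.2906494140625, 33.336280822753906), 11.894062995910645)
(array([-3.121,  1.233,  0.09 ]), array([ 0.002, -0.002,  0.667])) [-1.32237547e-01  4.57956834e-01  1.45552692e+00 -3.04087533e-06
  1.22377517e+00  3.60627504e-01]
```

View pics/wrist9.png

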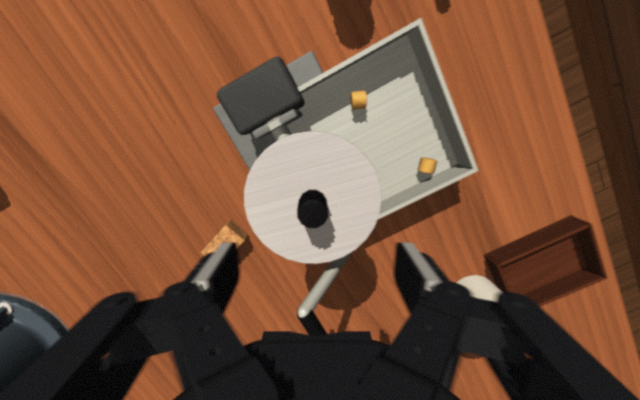

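The lid at (312,200) lies flat and centred (plane at 179 mm, tilt about 0.001). Back to the isolator.

```bash
m="python3 -m handwheel"; 
$m '-0.25 0.1 0 0 0 0 -1;-0.5 0.2 0 0 0 0 -1;-0.78 0.31 0 0 0 0 -1;-0.78 0.31 0 0 0 0 -1' >/dev/null
$m '-0.25 0.1 0 0 0 0 -1;-0.5 0.2 0 0 0 0 -1;-0.78 0.31 0 0 0 0 -1;-0.78 0.31 0 0 0 0 -1' >/dev/null
$m '-0.25 0.1 0 0 0 0 -1;-0.5 0.2 0 0 0 0 -1;-0.78 0.31 0 0 0 0 -1;-0.78 0.31 0 0 0 0 -1' >/dev/null
$m '-0.25 0.1 0 0 0 0.07 -1;-0.5 0.2 0 0 0 0.14 -1;-0.78 0.31 0 0 0 0.21 -1;-0.78 0.31 0 0 0 0.28 -1;-0.78 0.31 0.1 0 0 0.35 -1;-0.78 0.31 0.3 0 0 0.42 -1;-0.78 0.31 0.5 0 0 0.49 -1;-0.78 0.31 0.7 0 0 0.56 -1;-0.78 0.31 0.9 0 0 0.63 -1;-0.78 0.31 1 0 0 0.667 -1;-0.78 0.31 1 0 0 0.667 -1;-0.78 0.31 1 0 0 0.667 -1' 
python3 - <<'E'
from h import *
f=grab_frame('wrist');w=cloud(f);Z=w[...,2];q=w[(np.hypot(w[...,0]-554,w[...,1]+368)<45)&(Z>92)&(Z<110)]
print(len(q),cv2.minAreaRect(q[:,:2].astype(np.float32)) if len(q)>5 else '')
print(move([554.4,-368,102],np.radians(1.7)))
E
```

```text
time_s: 39.62
tcp_pos: [553.7, -366.7, 167.2]
ee_rot: [[0.999, 0.032, -0.003], [0.032, -0.999, 0.003], [-0.003, -0.003, -1.0]]
contact_force: [0.2, 0.1, 0.7]
finger_gap: 85.2
grasp_force: 0.0
1685 ((552.8446044921875, -367.1410217285156), (59.497596740722656, 13.584460258483887), 2.2180871963500977)
(array([-0.   ,  0.004,  0.555]), array([-0.   ,  0.   ,  0.001]))
```

```bash
m="python3 -m handwheel"; 
$m '0 0.003 0.15 0 0 0 -1;0 0.003 0.3 0 0 0 -1;0 0.003 0.45 0 0 0 -1;0 0.003 0.54 0 0 0 -1;0 0.003 0.54 0 0 0 -1;0 0.003 0.54 0 0 0 0;0 0.003 0.54 0 0 0 0.4;0 0.003 0.54 0 0 0 1;0 0.003 0.54 0 0 0 1;0 0.003 0.54 0 0 0 1;0 0.003 0.54 0 0 0 1;0 0.003 0.54 0 0 0 1' 60
$m '0 0 0 0 0 0.06 1;0 0 0 0 0 0.12 1;0 0 0 0 0 0.18 1;0 0 0 0 0 0.24 1;0 0 0 0 0 0.3 1;0 0 0 0 0 0.36 1;0 0 0 0 0 0.42 1;0 0 0 0 0 0.48 1;0 0 0 0 0 0.54 1;0 0 0 0 0 0.6 1;0 0 0 0 0 0.66 1;0 0 0 0 0 0.7 1;0 0 0 0 0 0.7 1;0 0 0 0 0 0.7 1;0 0 0 0 0 0.7 1'
$m '0 0 0 0 0 0 -1;0 0 0 0 0 0 -1;0 0 0 0 0 0 -1;0 0 0 0 0 0 -1;0 0 -0.3 0 0 0 -1;0 0 -0.6 0 0 0 -1;0 0 -0.9 0 0 0 -1;0 0 -1 0 0 0 -1;0 0 -1 0 0 0 -1'
python3 - <<'E'
from h import *
f=grab_frame('wrist');w=cloud(f);Z=w[...,2];d=np.hypot(w[...,0]-553.5,w[...,1]+367.5)
q=w[(d<45)&(Z>92)&(Z<110)];b=w[(d<80)&(Z>55)&(Z<66)]
for x in(q,b): print(len(x),cv2.minAreaRect(x[:,:2].astype(np.float32)))
f=grab_frame('top');cv2.imwrite('pics/t10.png',f['frame'])
w=cloud(f);q=w[(np.hypot(w[...,0]-600,w[...,1]-33)<66)&(w[...,2]>174)&(w[...,2]<184)];print('lid',len(q),cv2.minEnclosingCircle(q[:,:2].astype(np.float32)),q[:,2].mean())
E
```

```text
time_s: 40.67
tcp_pos: [554.5, -368.0, 105.1]
ee_rot: [[1.0, 0.03, 0.001], [0.03, -1.0, 0.0], [0.001, -0.0, -1.0]]
contact_force: [0.9, 2.0, 4.8]
finger_gap: 12.6
grasp_force: 59.9
time_s: 41.92
tcp_pos: [554.1, -368.7, 105.1]
ee_rot: [[0.486, -0.874, -0.001], [-0.874, -0.486, -0.002], [0.001, 0.002, -1.0]]
contact_force: [-1.2, 0.4, 5.5]
finger_gap: 12.7
grasp_force: 66.1
time_s: 42.67
tcp_pos: [556.1, -370.2, 228.7]
ee_rot: [[0.481, -0.877, 0.007], [-0.877, -0.481, -0.006], [0.009, -0.003, -1.0]]
contact_force: [1.1, -0.2, -0.4]
finger_gap: 85.4
grasp_force: 0.0
1022 ((552.4393310546875, -368.0751953125), (13.97718620300293, 59.34512710571289), 32.19988250732422)
7153 ((552.1007690429688, -367.8938903808594), (100.11847686767578, 99.5664291381836), 2.555774450302124)
lid 1167 ((601.2759399414062, 31.59710693359375), 57.930755615234375) 178.56890749571969
```

View pics/t10.png

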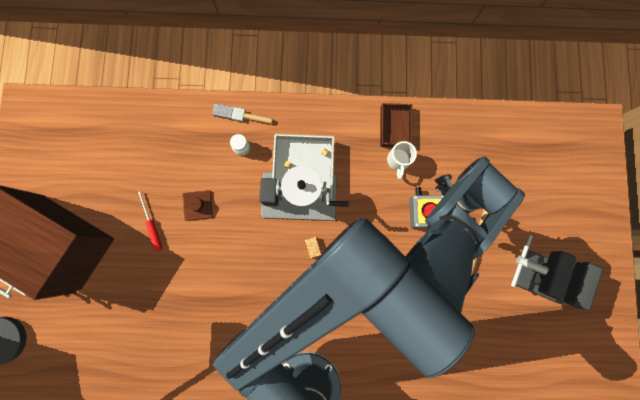

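The bar is 60.4° from the box axis (ON). The lid at (301,185) is centred, the knobs are in the tray, and the bench is clear of castings. Handing in.

```bash
python3 -c "
from station import *
print(job_done())"
```

```text
the job is handed in; nothing more can be done
None
```

The changeover is done and handed in, though the station returned no verdict: the isolator went off and is back fully on, both knobs are in the catch tray, all three lugs are in the upright drum, and the lid is flat and centred on its mouth.

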